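# Store the blue capacitor in the touch-latch drawer

## Robot

A 6-joint arm with a two-finger parallel gripper is mounted at the origin on the work surface. World frame = base frame: x ahead of the robot, y to its left, z up, the work surface at z = 0. Lengths are in m, angles in rad, forces in N, time in s.
With the tool pointing down it reaches from about 0.425 to 0.95 m from the base axis. Payload 3.5 kg.
Tool frame: the origin (TCP) lies midway between the tips of the shut fingers; the grasp point (between the pads) lies 19 mm behind it; z points along the fingers, y is the line along which they close (so a half turn about z gives the same grasp; the last joint's range is limited). The gripper opens to 85 mm and grips with 20 to 120 N. Pads are 22 mm wide; open, the fingers measure 114 mm over their backs; the gripper's body (76 mm by 85 mm) begins 54 mm behind the grasp point. The pads swing forward as they close: fully open they stand 13 mm farther back than shut.
Start: joints at [1.036, 0.286, 1.577, -0, 1.279, -0.15], TCP at [0.253, 0.626, 0.231] pointing down, gripper open.
Joint ranges: [-2.77, 2.77], [-0.9, 2.22], [0.21, 2.48], [-1.53, 4.67], [0.24, 2.81], [-2.84, 2.84]. Speed limits (rad/s): [2.79, 2.79, 3.14, 3.14, 3.14, 3.14].

## Interface

Orientations are given as a unit quaternion [x, y, z, w].
In Python, from plant import ctrl, cams, order gives the robot as it stands.
- The arm moves only by the tool move_arm, never from a script. Its argument "plan" is one flat list of numbers, 7 for each row, row after row: the shift along the world's x, y, z in mm, then the turn, a rotation vector about the world's x, y, z in degrees, then the finger opening in mm, from 0 to 85.4. A call has 1 to 12 rows; each row shifts and turns the commanded pose from where the row before left it; what a row does not reach is not made up. A row lasts 1/10 s, in which the tool goes at most 50 mm and 8.59 degrees, less where a joint would pass 70% of its speed; a pose out of reach is approached as far as the arm can. A call is refused whole if a number of a shift passes 50 or a number of a turn 8.59, either way. A call with a gripper value outside its range is refused whole. The fingers move at their own pace and stop on an object; "newtons" is the grip in N (left out, the last holds). Time passes only in rows, so rows that do not move let the fingers close. It gives the time, the measured TCP pose, the force, the opening and the grip force at its end, in the units of the state.
- ctrl.get_state(): the state, without advancing time (a new reading comes with each control period).
- cams.read_camera(name): name is "scene" or "top" or "wrist"; returns a dict with "color" (400x640x3 uint8, red, green, blue), "fov_y" (degrees; the focal length in pixels is half the picture's height over the tangent of half this angle, whatever the lens; pixels are square), "cx", "cy" (the principal point, pixels), "origin" and "orientation" of the camera in the world; the wrist camera has in their place "T_tool_cam" (4x4, takes a point from camera to tool coordinates, whose origin is the TCP and whose axes are the flange's). Camera axes: x right, y up, looking along -z (the intrinsics and any distortion apply to the point x, -y, -z); pixel columns grow to the right and rows downward; lengths in m; the calibration is good to about 2 mm. A picture is of the moment at which its call begins: read the wrist's pose just before it. There is no depth.
- order.sign_off(): hands the job in; it is judged then, once.
The state is a dict: "time": time; "qpos": joint angles; "dq": joint speeds; "joint_efforts": joint torques, N m; "eef_pos": TCP position; "tcp_rot": TCP orientation; "contact_force": force on the tool from outside, world axes, zero at the start; "wrist_torque": the same for the moment, N m; "opening": opening from 0.0 (shut) to 1.0 (fully open); "finger_force": force on a finger pad.
Only numpy, scipy, OpenCV 4.12 (cv2) and the standard library are available. Lean on these libraries where they do the work, as an engineer would, in place of code of your own. Each camera call takes 0.05 s, during which the arm holds its last target. There are 200 camera calls.

## Task

Push the blue drawer front in gently until you feel it bottom out, and let go so that the drawer springs open. Stand the blue capacitor upright in the drawer, setting it down gently, then push the drawer shut, again gently and until it bottoms out, so that it latches and stays closed when you let go. Leave the yellow and black capacitors and the other things on the bench alone.

Things in the scene. Friction and masses are not known exactly. Their poses are not given: they have to be found in the camera images.
- drawer_front (a point): Centre of the outer face of the drawer's blue front panel, 196 mm wide, 72 mm tall (8 to 80 mm above the bench), 12 mm thick, a small steel push plate in its middle. x points straight into the unit (the way to push), z up. Moves with the drawer. The white unit is fixed, 200 x 200 mm, 85 mm tall; latched, this face stands 34 mm in front of its body (22 mm gap behind the panel).
- drawer_floor (a point): Centre of the drawer's floor, on its upper face 16 mm above the bench, 48.5 mm behind the panel's outer face; same axes, moves with the drawer. Inside 73 mm front to back, 154 mm wide; side and rear walls 4 mm thick, 34 mm above the floor. Sprung open, the whole inside lies in front of the unit's body, open from above.
- drawer (a joint): Travel in m: 0 latched, 0.072 sprung open, negative past latched. Push-push latch on a spring (3 N open, 6 N at 0, up to 9 N just before the stop): pushed in 10 to 21 mm past 0, to a firm stop of unseen, varying depth, and let go, it changes state: springs out slowly (1 s), or, if pushed in from open, returns to 0 and stays. Short of the stop it may not change. Over 18 N breaks it.
- cap_blue_mid (a point): Centre (half-way up) of the blue capacitor: an upright can 35 mm in diameter and 48 mm tall, about 80 g, blue sleeve folded over the rim of its black top, with two small metal terminals that rise 4 mm. z is its axis. It is loose and stands on the bench.
- cap_yellow_mid (a point): Centre of the yellow capacitor, same size as the blue one; leave it standing.
- cap_black_mid (a point): Centre of the black capacitor, same size as the blue one; leave it standing.
- cap_blue: The blue capacitor, origin at the centre of its underside.
- parts_dish: Clear dish of small yellow parts, 90 mm across, 28 mm tall, origin under its centre; loose, leave it alone.
- meter: Yellow hand-held meter lying flat, 140 x 75 x 34 mm, origin under its centre; loose, leave it alone.
- solder_spool: Grey spool 60 mm across and 44 mm tall, origin under its centre; loose, leave it alone.
- screwdriver: Red-handled screwdriver lying on the bench; leave it alone.
Not all that is in view belongs to the job. What is shaped like the cap_blue but red or white is not meant.

How it is judged:
On the way, in this order (a step that is already met when the one before it is completed fails the run):
1. the drawer has sprung open, still empty (value of joint drawer above 0.06 m and horizontal distance between cap_blue_mid and drawer_floor above 0.1 m), for 0.2 s.
2. the blue capacitor stands upright on the floor of the open drawer, released (value of joint drawer above 0.05 m and x of cap_blue_mid in the frame of drawer_floor between -0.037 and 0.037 m and y of cap_blue_mid in the frame of drawer_floor between -0.077 and 0.077 m and z of cap_blue_mid in the frame of drawer_floor below 0.028 m and angle between cap_blue_mid's own z axis and vertical below 0.15 rad and contact force between the fingers and cap_blue below 0.1 N), for 0.2 s.
At the end, for the whole second after the job is handed in: The drawer is latched shut (within 3 mm of 0, at rest, by itself) and the blue capacitor stands upright (within 0.15 rad) and at rest on the drawer's floor (value of joint drawer between -0.003 and 0.003 m and velocity of joint drawer between -0.01 and 0.01 m/s and x of cap_blue_mid in the frame of drawer_floor between -0.037 and 0.037 m and y of cap_blue_mid in the frame of drawer_floor between -0.077 and 0.077 m and z of cap_blue_mid in the frame of drawer_floor below 0.028 m and angle between cap_blue_mid's own z axis and vertical below 0.15 rad and linear speed of cap_blue below 0.02 m/s); the robot touches nothing.
It fails at once if the drawer is pushed with more than 18 N (contact force between any of the fingers, the arm and drawer above 18 N).
It fails at once if the blue capacitor is set down or knocked hard against the drawer (over 20 N) (contact force between cap_blue and drawer above 20 N).
It fails at once if another capacitor, the dish, meter, spool or screwdriver is moved more than 20 mm, or another capacitor tipped (distance of any of cap_yellow_mid, cap_black_mid, parts_dish, meter, solder_spool, screwdriver from where it was at the start of the episode above 0.02 m or angle between any of cap_yellow_mid, cap_black_mid's own z axis and vertical above 0.5 rad).
It also fails if it takes over 72 s, if anything falls off the work surface, if the arm or the gripper's body presses on something with over 40 N, if the wrist force passes 120 N, or if a joint passes its speed limit or range.

## Working session

There is one attempt and no reset: what is moved stays moved. The work goes in short steps, Python scripts to look and compute and a tool call to move; the robot and the scene stay as the last step left them, time stands still between calls to the robot, and variables do not carry over. Pictures are saved under pics/ and viewed, at most 10 in all, crops included, and the job is handed in when it is done.

Besides the shell and the picture viewer there is one more tool, called as name(argument=value, ...) on one line, values as JSON. move_arm: Moves the arm, as the interface text tells. Its arguments: {"type":"object","properties":{"plan":{"type":"array","items":{"type":"number"}},"newtons":{"type":"number"}},"required":["plan"]}

```bash
mkdir -p pics; cat > h.py <<'E'
import numpy as np, cv2
from scipy.spatial.transform import Rotation as R
from plant import ctrl, cams, order
def snap(n,f):
    c=cams.read_camera(n); cv2.imwrite('pics/'+f,c['color'][:,:,::-1]); return c
def ray(c,u,v):
    f=200/np.tan(np.radians(c['fov_y'])/2)
    d=np.array([(u-c['cx'])/f,-(v-c['cy'])/f,-1.])
    return np.array(c['origin']),R.from_quat(c['orientation']).apply(d)
def at(c,u,v,z):
    o,d=ray(c,u,v); return o+d*(z-o[2])/d[2]
E
python3 - <<'E'
from h import *
for n in('top','scene'):
    c=snap(n,n+'0.png'); print({k:v for k,v in c.items() if k!='color'})
print(ctrl.get_state())
E
```

```text
{'fov_y': 55.50137512207319, 'cx': 319.89827908358933, 'cy': 198.56672319514462, 'origin': array([ 0.38748514, -0.03366975,  1.05783427]), 'orientation': array([-0.05088307,  0.07112288,  0.7064814 , -0.70230797])}
{'fov_y': 48.97673883821161, 'cx': 318.66367658010734, 'cy': 200.07924278142187, 'origin': array([ 1.06758976, -0.72873518,  0.8995021 ]), 'orientation': array([0.36376236, 0.11894623, 0.28793299, 0.87785155])}
{'time': 0.1, 'qpos': array([ 1.03600262e+00,  2.87094027e-01,  1.57802253e+00, -1.33124848e-05,
        1.27856885e+00, -1.49977527e-01]), 'dq': array([ 0.00030356, -0.00220823, -0.0043132 , -0.0006827 ,  0.00089422,
       -0.00087111]), 'joint_efforts': array([ 9.48250381e-04, -4.07299054e+01, -2.93700063e+01, -1.29518821e-04,
        3.41909312e-03, -1.25403201e-05]), 'eef_pos': array([0.25304864, 0.62514424, 0.23007855]), 'tcp_rot': array([ 1.91221106e-01,  9.81546430e-01, -9.87782884e-04, -3.45304130e-04]), 'contact_force': array([ 0.00933224,  0.74926612, -0.65370741]), 'wrist_torque': array([ 0.00900375, -0.02262293,  0.01824284]), 'finger_force': 0.0, 'opening': 0.9977779228378737}
```

View pics/top0.png

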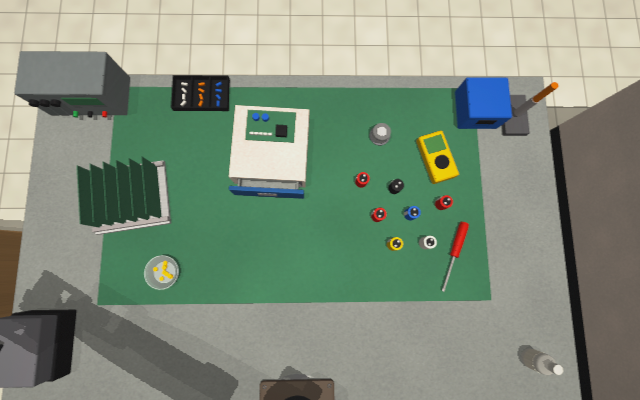

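View pics/scene0.png

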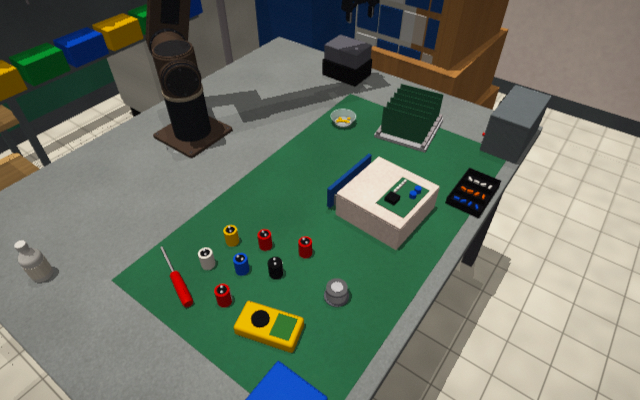

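The top view shows the unit at about (270,145), its blue front edge at row ~190, and the blue capacitor at (412,212) among others. The scene view puts the capacitor at (241,263). I'll enlarge both areas.

```bash
python3 - <<'E'
import cv2,numpy as np
t=cv2.imread('pics/top0.png');s=cv2.imread('pics/scene0.png')
a=cv2.resize(t[95:205,220:320],(500,550),interpolation=cv2.INTER_CUBIC)
b=cv2.resize(t[165:265,340:465],None,fx=5,fy=5,interpolation=cv2.INTER_CUBIC)
cv2.imwrite('pics/a.png',a);cv2.imwrite('pics/b.png',b)
for n,i in(('t',t),('s',s)):
    h=cv2.cvtColor(i,cv2.COLOR_BGR2HSV); m=cv2.inRange(h,(105,120,50),(125,255,255))
    k,l,st,ce=cv2.connectedComponentsWithStats(m)
    for j in range(1,k):
        if st[j,4]>25: print(n,st[j],ce[j].round(1))
E
```

```text
t [ 455   78   57   51 2515] [482.9 102.4]
t [215  94   6  13  49] [217.7  99.9]
t [252 113   7   8  44] [255.4 116.3]
t [262 114   7   7  40] [264.9 116.9]
t [229 186  75  12 529] [266.4 191.3]
t [405 206  15  14 107] [411.9 213. ]
s [190   0  13  18 181] [195.1   7.7]
s [ 255    0  101   51 3685] [301.7  21.1]
s [405   0  25  10 166] [418.5   3.2]
s [431   0  13  13 134] [436.6   5.4]
s [357   3  22  29 426] [367.4  17.4]
s [378   5  25  34 628] [389.8  21. ]
s [424  18  15  31 303] [431.2  33.2]
s [  53   27   56   41 1416] [81.8 46.1]
s [377  39  21  13 160] [387.   45.1]
s [399  46  22  13 168] [409.1  52. ]
s [328 154  43  53 508] [346.5 178.4]
s [409 186  12  13  91] [414.9 191.8]
s [453 195  14   8  52] [459.6 199.1]
s [233 253  16  22 234] [241.  264.7]
s [ 245  361   82   39 1717] [284.1 386.2]
```

View pics/a.png

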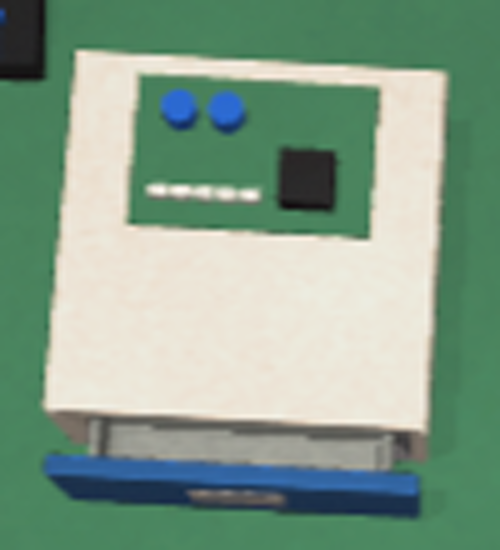

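View pics/b.png

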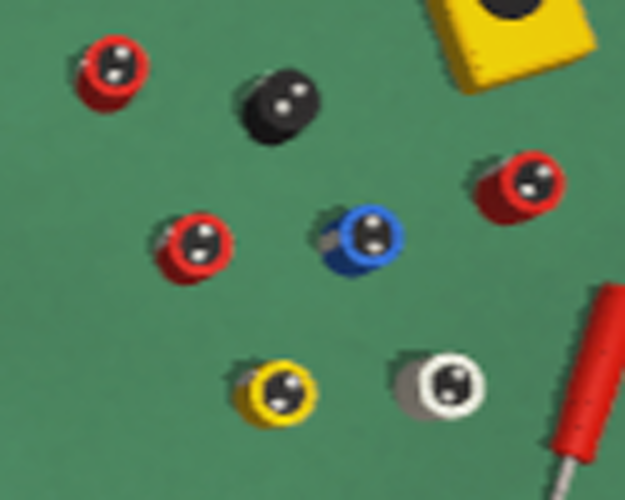

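```bash
cat >> h.py <<'E'
class S: pass
def pa(x,y): return 220+(x+.5)/5-.5,95+(y+.5)/5-.5
def pb(x,y): return 340+(x+.5)/5-.5,165+(y+.5)/5-.5
E
python3 - <<'E'
from h import *
c=cams.read_camera('top');s=cams.read_camera('scene')
P=[at(c,*pa(*p),.085) for p in[(77,50),(447,72),(428,430),(45,410)]]
print(np.round(P,4),[np.linalg.norm(P[i]-P[i-1]).round(4) for i in range(4)])
d=[P[i]-P[j] for i,j in((0,3),(1,2))]; e=[P[0]-P[1],P[3]-P[2]]
print('yaw',[np.degrees(np.arctan2(v[1],v[0])).round(2) for v in d],[np.degrees(np.arctan2(-v[0],v[1])).round(2) for v in e])
F=[at(c,*pa(*p),.08) for p in[(46,470),(418,488),(50,455),(418,475)]]
print('panel',np.round(F,4),np.linalg.norm(F[0]-F[1]))
for n,p in dict(blue=(372,238),yellow=(284,393),black=(285,100),red1=(115,65),red2=(200,242),red3=(532,182),white=(451,385)).items(): print(n,at(c,*pb(*p),.048).round(4))
print('scene blue',at(s,241,257.5,.048).round(4))
print('spool',at(c,381,131,.044))
E
```

```text
[[ 0.8154  0.1647  0.085 ]
 [ 0.8035 -0.0349  0.085 ]
 [ 0.6051 -0.0243  0.085 ]
 [ 0.6162  0.1753  0.085 ]] [np.float64(0.1995), np.float64(0.1999), np.float64(0.1987), np.float64(0.1999)]
yaw [np.float64(-3.06), np.float64(-3.06)] [np.float64(-3.4), np.float64(-3.18)]
panel [[ 0.5853  0.1748  0.08  ]
 [ 0.5751 -0.0189  0.08  ]
 [ 0.5933  0.173   0.08  ]
 [ 0.5821 -0.0189  0.08  ]] 0.19401721541530506
blue [ 0.5254 -0.3173  0.048 ]
yellow [ 0.4425 -0.2659  0.048 ]
black [ 0.6017 -0.2733  0.048 ]
red1 [ 0.6214 -0.1807  0.048 ]
red2 [ 0.5237 -0.2239  0.048 ]
red3 [ 0.5558 -0.4066  0.048 ]
white [ 0.4461 -0.3557  0.048 ]
scene blue [ 0.5287 -0.3124  0.048 ]
spool [ 0.7563985 -0.2368353  0.044    ]
```

Unit edges measure 199–200 mm, so the calibration holds. I have yaw −3.1°, latched face centre at (0.577, 0.077) and the blue cap at (0.526, −0.316). I'll go in front of the panel.

move_arm(plan=[20,-40,0,0,0,1.6,0,20,-40,0,0,0,1.6,0,20,-40,0,0,0,1.6,0,20,-40,0,0,0,1.6,0,20,-40,0,0,0,1.6,0,20,-40,0,0,0,1.6,0,20,-40,0,0,0,1.6,0,20,-40,0,0,0,1.6,0,20,-40,0,0,0,1.6,0,20,-40,0,0,0,1.6,0,20,-40,0,0,0,1.6,0,20,-40,0,0,0,1.2,0])

```text
time: 1.4
eef_pos: [0.4937, 0.1439, 0.2314]
tcp_rot: [0.028, 1.0, 0.0, 0.0]
contact_force: [0.8, -0.5, -0.0]
opening: -0.003
finger_force: 0.0
```

move_arm(plan=[10,-35,-30,0,0,0,0,10,-32,-40,0,0,0,0,0,0,-40,0,0,0,0,0,0,-40,0,0,0,0,0,0,-30,0,0,0,0,0,0,-15,0,0,0,0,0,0,0,0,0,0,0,0,0,0,0,0,0,0,0,0,0,0,0,0,0])

```text
time: 2.3
eef_pos: [0.5142, 0.08, 0.0396]
tcp_rot: [0.028, 1.0, -0.0, 0.001]
contact_force: [0.5, 0.6, 0.7]
opening: 0.0
finger_force: 0.0
```

move_arm(plan=[15,-1,0,0,0,0,0,15,-1,0,0,0,0,0,10,0,0,0,0,0,0,5,0,0,0,0,0,0,3,0,0,0,0,0,0,3,0,0,0,0,0,0,0,0,0,0,0,0,0])

```text
time: 3.0
eef_pos: [0.5639, 0.078, 0.038]
tcp_rot: [0.028, 1.0, -0.0, -0.0]
contact_force: [-0.7, 0.1, -1.1]
opening: 0.001
finger_force: 0.0
```

move_arm(plan=[2,0,0,0,0,0,0,2,0,0,0,0,0,0,2,0,0,0,0,0,0,0,0,0,0,0,0,0])

```text
time: 3.4
eef_pos: [0.5671, 0.0783, 0.0367]
tcp_rot: [0.028, 1.0, 0.0, -0.004]
contact_force: [-6.1, 0.6, 1.8]
opening: 0.002
finger_force: 0.0
```

move_arm(plan=[2,0,0,0,0,0,0,2,0,0,0,0,0,0,2,0,0,0,0,0,0,2,0,0,0,0,0,0,0,0,0,0,0,0,0])

```text
time: 3.9
eef_pos: [0.5748, 0.0782, 0.0364]
tcp_rot: [0.028, 1.0, 0.0, -0.004]
contact_force: [-6.2, -0.3, 0.6]
opening: -0.003
finger_force: 0.0
```

move_arm(plan=[2,0,0,0,0,0,0,1,0,0,0,0,0,0,0,0,0,0,0,0,0])

```text
time: 4.2
eef_pos: [0.5772, 0.0782, 0.0363]
tcp_rot: [0.028, 1.0, -0.0, -0.005]
contact_force: [-7.5, -0.1, 1.7]
opening: -0.001
finger_force: 0.0
```

move_arm(plan=[1,0,0,0,0,0,0,1,0,0,0,0,0,0,0,0,0,0,0,0,0])

```text
time: 4.5
eef_pos: [0.579, 0.0783, 0.0361]
tcp_rot: [0.028, 1.0, 0.0, -0.005]
contact_force: [-7.8, -0.1, 0.4]
opening: 0.002
finger_force: 0.0
```

move_arm(plan=[1,0,0,0,0,0,0,1,0,0,0,0,0,0,0,0,0,0,0,0,0])

```text
time: 4.8
eef_pos: [0.5799, 0.0785, 0.0358]
tcp_rot: [0.028, 1.0, 0.0, -0.006]
contact_force: [-10.3, -0.4, 3.1]
opening: -0.001
finger_force: 0.0
```

move_arm(plan=[1,0,0,0,0,0,0,0,0,0,0,0,0,0])

```text
time: 5.0
eef_pos: [0.58, 0.0786, 0.0355]
tcp_rot: [0.028, 1.0, 0.0, -0.008]
contact_force: [-11.0, 0.4, 2.8]
opening: -0.004
finger_force: 0.0
```

move_arm(plan=[1,0,0,0,0,0,0,0,0,0,0,0,0,0])

```text
time: 5.2
eef_pos: [0.5802, 0.0787, 0.0351]
tcp_rot: [0.028, 1.0, 0.0, -0.009]
contact_force: [-13.5, 0.8, 3.8]
opening: -0.004
finger_force: 0.0
```

Bottomed out: position holds at x = 0.580 while the force rises to 13.5 N. I'll let go.

move_arm(plan=[-10,0,0,0,0,0,0,-20,0,0,0,0,0,0,-25,0,0,0,0,0,0,-30,0,0,0,0,0,0,-35,0,0,0,0,0,0,0,0,20,0,0,0,50,0,0,40,0,0,0,50,0,0,40,0,0,0,50,0,0,40,0,0,0,50,0,0,0,0,0,0,50,0,0,0,0,0,0,50,0,0,0,0,0,0,50])

```text
time: 6.4
eef_pos: [0.4661, 0.078, 0.1766]
tcp_rot: [0.028, 1.0, 0.0, -0.001]
contact_force: [-0.4, -0.1, -0.6]
opening: 0.587
finger_force: 0.0
```

```bash
python3 - <<'E'
from h import *
s=ctrl.get_state();print(s['eef_pos'],s['qpos'].round(2),s['opening'])
c=snap('top','top1.png');t=c['color'][:,:,::-1]
cv2.imwrite('pics/c.png',cv2.resize(t[95:245,220:320],(500,750)[:2],interpolation=cv2.INTER_CUBIC)[150:])
E
```

```text
[0.46605344 0.07800133 0.17659414] [-0.05 -0.12  2.11 -0.    1.15 -1.56] 0.58673522156192
```

View pics/c.png

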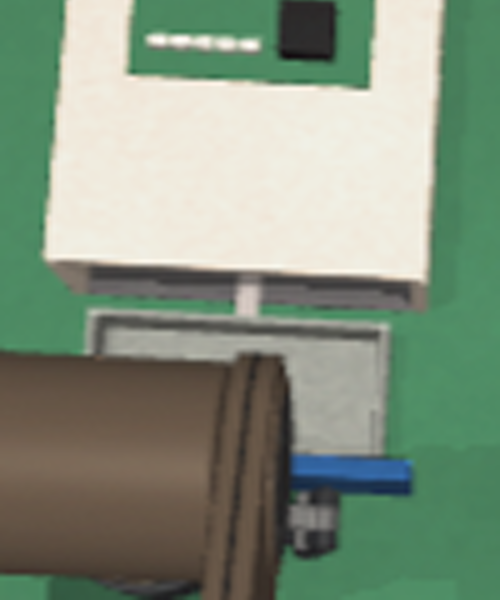

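The drawer has sprung open: panel at row ~475 of the crop, empty tray behind it. Next I'll go above the blue capacitor.

move_arm(plan=[5,-35,0,0,0,-2.2,55,5,-35,0,0,0,-2.2,55,5,-35,0,0,0,-2.2,55,5,-35,0,0,0,-2.2,55,5,-35,0,0,0,-2.2,55,5,-35,0,0,0,-2.2,55,5,-35,0,0,0,-2.2,55,5,-35,0,0,0,-2.2,55,5,-35,0,0,0,-2.2,55,5,-35,0,0,0,-2.2,55,10,-44,0,0,0,-2.2,55,0,0,0,0,0,0,55])

```text
time: 7.65
eef_pos: [0.5265, -0.3202, 0.1755]
tcp_rot: [0.24, 0.971, -0.0, -0.001]
contact_force: [-0.4, 0.5, 0.3]
opening: 0.645
finger_force: 0.0
```

```bash
python3 - <<'E'
from h import *
s=ctrl.get_state();c=snap('wrist','w1.png')
T=c['T_tool_cam'];Rt=R.from_quat(s['tcp_rot'])
c['origin']=s['eef_pos']+Rt.apply(T[:3,3]);c['orientation']=(Rt*R.from_matrix(T[:3,:3])).as_quat()
import pickle;pickle.dump(c,open('w1.pkl','wb'))
print(s['eef_pos'],c['origin'])
E
```

```text
[ 0.52649225 -0.32021822  0.17553136] [ 0.45196868 -0.28294668  0.31769119]
```

View pics/w1.png

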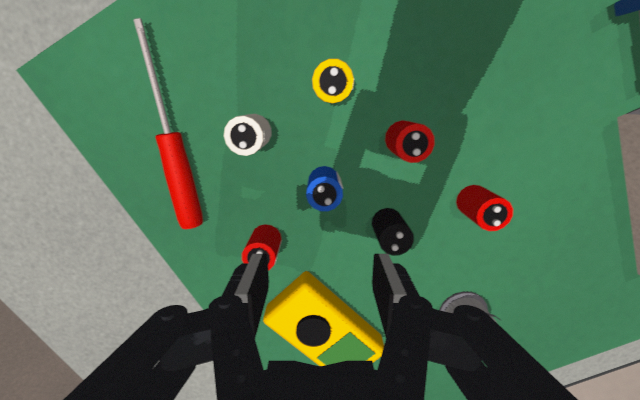

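```bash
python3 - <<'E'
from h import *
import pickle;c=pickle.load(open('w1.pkl','rb'))
for p in[(324.5,192.5),(333,80.5),(397,236)]: print(at(c,*p,.048).round(4))
E
```

```text
[ 0.5255 -0.3174  0.048 ]
[ 0.4426 -0.2663  0.048 ]
[ 0.5982 -0.2749  0.048 ]
```

The wrist view, with the blue top at (324,192), gives (0.5255, −0.3174). That matches the top camera, so I'll descend and grasp.

move_arm(plan=[-1,3,-40,0,0,0,55,0,0,-40,0,0,0,55,0,0,-35,0,0,0,55,0,0,-25,0,0,0,55,0,0,-15,0,0,0,55,0,0,-6,0,0,0,55,0,0,0,0,0,0,55])

```text
time: 8.4
eef_pos: [0.5257, -0.3123, 0.0164]
tcp_rot: [0.237, 0.972, 0.0, -0.001]
contact_force: [-0.5, -0.9, -0.0]
opening: 0.648
finger_force: 0.0
```

move_arm(plan=[0,0,0,0,0,0,30,0,0,0,0,0,0,30,0,0,0,0,0,0,30,0,0,0,0,0,0,30,0,0,0,0,0,0,30,0,0,0,0,0,0,30], newtons=30)

```text
time: 9.0
eef_pos: [0.5271, -0.314, 0.019]
tcp_rot: [0.237, 0.971, -0.001, 0.002]
contact_force: [-0.4, 0.3, 6.2]
opening: 0.397
finger_force: 30.3
```

move_arm(plan=[0,0,10,0,0,0,30,0,0,25,0,0,0,30,0,0,35,0,0,0,30,0,0,35,0,0,0,30,0,0,30,0,0,0,30,0,0,0,0,0,0,30])

```text
time: 9.6
eef_pos: [0.5282, -0.3148, 0.1579]
tcp_rot: [0.237, 0.971, -0.002, 0.005]
contact_force: [0.7, -0.8, 0.2]
opening: 0.4
finger_force: 30.0
```

move_arm(plan=[1,20,0,0,0,2,30,3,35,0,0,0,2,30,3,40,0,0,0,2.2,30,3,40,0,0,0,2.5,30,3,40,0,0,0,2.5,30,3,40,0,0,0,2.5,30,3,40,0,0,0,2.5,30,3,40,0,0,0,2.5,30,2,40,0,0,0,2.5,30,2,35,0,0,0,2,30,1,20,0,0,0,1,30,0,0,0,0,0,0,30])

```text
time: 10.8
eef_pos: [0.5504, 0.0802, 0.1493]
tcp_rot: [0.026, 1.0, 0.0, -0.003]
contact_force: [-0.1, -0.2, -0.7]
opening: 0.393
finger_force: 30.2
```

move_arm(plan=[0,0,0,0,0,0,30,0,0,0,0,0,0,30,0,0,0,0,0,0,30])

```text
time: 11.1
eef_pos: [0.5526, 0.076, 0.1515]
tcp_rot: [0.029, 1.0, -0.0, -0.0]
contact_force: [0.5, 0.2, -1.0]
opening: 0.397
finger_force: 30.2
```

```bash
python3 - <<'E'
from h import *
s=ctrl.get_state();c=snap('wrist','w2.png');d=snap('scene','s2.png')
T=c['T_tool_cam'];Rt=R.from_quat(s['tcp_rot'])
c['origin']=s['eef_pos']+Rt.apply(T[:3,3]);c['orientation']=(Rt*R.from_matrix(T[:3,:3])).as_quat()
import pickle;pickle.dump(c,open('w2.pkl','wb'))
a=c['color'][:,:,::-1];b=cv2.resize(d['color'][60:260,240:440,::-1],(400,400))
b=cv2.copyMakeBorder(b,0,0,0,0,0)
cv2.imwrite('pics/m.png',np.hstack([a[:,80:480],b]))
E
```

```text
(no output)
```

View pics/m.png

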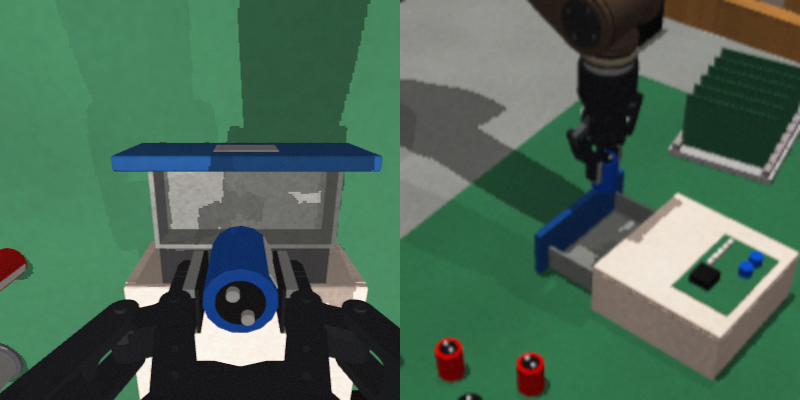

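Left: the cap is held, top at (240,302) of the crop (+80 columns), and the open drawer is below, panel top at rows 156–170. I'll check the drawer position and the cap tilt numerically.

```bash
python3 - <<'E'
from h import *
import pickle;c=pickle.load(open('w2.pkl','rb'))
P=[at(c,*p,.08) for p in[(80+112,156),(80+382,155),(80+112,170),(80+382,170)]]
print('panel top',np.round(P,4),(P[0]-P[1])[:2])
print('rear wall top',[at(c,*p,.05).round(4) for p in[(80+155,248),(80+337,248)]])
f=200/np.tan(np.radians(c['fov_y'])/2)
def pr(X):
    v=R.from_quat(c['orientation']).inv().apply(X-c['origin']); return c['cx']-f*v[0]/v[2],c['cy']+f*v[1]/v[2]
e=np.array([.5526,.076,.1515])
for dx in(-.004,0,.004):
  for zz in (-.019,.029): print(dx,zz,np.round(pr(e+[dx,0,zz]),1))
  print([at(c,320,302,e[2]+z).round(4) for z in(.024,.029,.034)])
# silhouette of circles bottom
for zz in(-.019,.029):
  q=np.array([pr(e+[.0175*np.cos(t),.0175*np.sin(t),zz]) for t in np.linspace(0,6.28,40)]);print(zz,q.min(0).round(1),q.max(0).round(1))
E
```

```text
panel top [[ 0.5003 -0.014   0.08  ]
 [ 0.5109  0.1777  0.08  ]
 [ 0.5104 -0.016   0.08  ]
 [ 0.5219  0.1787  0.08  ]] [-0.01061984 -0.19171696]
rear wall top [array([ 0.5894, -0.0047,  0.05  ]), array([0.599 , 0.1589, 0.05  ])]
-0.004 -0.019 [322.6 243.6]
-0.004 0.029 [323.4 292.5]
[array([0.5573, 0.074 , 0.1755]), array([0.5535, 0.0742, 0.1805]), array([0.5498, 0.0744, 0.1855])]
0 -0.019 [323.  249.7]
0 0.029 [323.9 300.1]
[array([0.5573, 0.074 , 0.1755]), array([0.5535, 0.0742, 0.1805]), array([0.5498, 0.0744, 0.1855])]
0.004 -0.019 [323.3 255.6]
0.004 0.029 [324.4 307.6]
[array([0.5573, 0.074 , 0.1755]), array([0.5535, 0.0742, 0.1805]), array([0.5498, 0.0744, 0.1855])]
-0.019 [293.7 222.5] [352.2 275.1]
0.029 [284.7 265.6] [363.1 331.8]
```

The cap is upright and over the floor centre (0.553, 0.079). Lowering now.

move_arm(plan=[0,0,-15,0,0,0,30,0,0,-25,0,0,0,30,0,0,-25,0,0,0,30,0,0,-20,0,0,0,30,0,0,-10,0,0,0,30,0,0,-10,0,0,0,30,0,0,0,0,0,0,30,0,0,0,0,0,0,30])

```text
time: 12.0
eef_pos: [0.5535, 0.0769, 0.0475]
tcp_rot: [0.028, 1.0, -0.0, 0.001]
contact_force: [0.4, 0.3, -1.0]
opening: 0.402
finger_force: 30.1
```

move_arm(plan=[0,0,-3,0,0,0,30,0,0,-2,0,0,0,30,0,0,-2,0,0,0,30,0,0,0,0,0,0,30])

```text
time: 12.4
eef_pos: [0.5528, 0.077, 0.0399]
tcp_rot: [0.028, 1.0, -0.0, -0.0]
contact_force: [0.3, 0.3, -0.5]
opening: 0.402
finger_force: 30.1
```

move_arm(plan=[0,0,-2,0,0,0,30,0,0,0,0,0,0,30])

```text
time: 12.6
eef_pos: [0.5527, 0.077, 0.0378]
tcp_rot: [0.028, 1.0, -0.0, -0.0]
contact_force: [-0.2, -0.5, -0.6]
opening: 0.398
finger_force: 30.1
```

move_arm(plan=[0,0,-1,0,0,0,30,0,0,0,0,0,0,30])

```text
time: 12.8
eef_pos: [0.5528, 0.077, 0.0369]
tcp_rot: [0.028, 1.0, -0.0, -0.0]
contact_force: [-0.7, 0.5, -0.8]
opening: 0.399
finger_force: 30.1
```

move_arm(plan=[0,0,-1,0,0,0,30,0,0,0,0,0,0,30])

```text
time: 13.0
eef_pos: [0.5528, 0.077, 0.0359]
tcp_rot: [0.028, 1.0, -0.0, -0.0]
contact_force: [-0.6, 0.3, -0.9]
opening: 0.397
finger_force: 30.1
```

move_arm(plan=[0,0,-1,0,0,0,30,0,0,0,0,0,0,30])

```text
time: 13.2
eef_pos: [0.5531, 0.077, 0.0351]
tcp_rot: [0.028, 1.0, -0.0, 0.0]
contact_force: [0.1, -0.1, -0.7]
opening: 0.398
finger_force: 30.3
```

move_arm(plan=[0,0,-1,0,0,0,30,0,0,0,0,0,0,30])

```text
time: 13.4
eef_pos: [0.5531, 0.077, 0.035]
tcp_rot: [0.028, 1.0, -0.0, -0.0]
contact_force: [-2.8, 0.6, 5.0]
opening: 0.398
finger_force: 30.8
```

move_arm(plan=[0,0,-1,0,0,0,30,0,0,0,0,0,0,30])

```text
time: 13.6
eef_pos: [0.5539, 0.077, 0.035]
tcp_rot: [0.028, 1.0, -0.0, 0.001]
contact_force: [-3.5, -0.8, 8.2]
opening: 0.402
finger_force: 31.1
```

Floor contact at TCP z = 0.035, as predicted. I'll relieve the load, then release gently.

move_arm(plan=[0,0,1,0,0,0,33,0,0,0,0,0,0,36,0,0,0,0,0,0,39,0,0,0,0,0,0,43,0,0,0,0,0,0,48,0,0,0,0,0,0,55,0,0,0,0,0,0,60,0,0,0,0,0,0,60,0,0,0,0,0,0,60], newtons=20)

```text
time: 14.5
eef_pos: [0.5529, 0.077, 0.034]
tcp_rot: [0.028, 1.0, -0.0, -0.0]
contact_force: [0.8, -0.3, 0.3]
opening: 0.702
finger_force: 0.0
```

move_arm(plan=[0,0,8,0,0,0,60,0,0,20,0,0,0,60,0,0,30,0,0,0,60,0,0,35,0,0,0,60,0,0,35,0,0,0,60,0,0,10,0,0,0,60,0,0,0,0,0,0,60,0,0,0,0,0,0,60])

```text
time: 15.3
eef_pos: [0.5521, 0.077, 0.1708]
tcp_rot: [0.028, 1.0, 0.0, -0.001]
contact_force: [-0.2, 1.0, -0.4]
opening: 0.701
finger_force: 0.0
```

```bash
python3 - <<'E'
from h import *
s=ctrl.get_state();c=snap('wrist','w3.png')
T=c['T_tool_cam'];Rt=R.from_quat(s['tcp_rot'])
c['origin']=s['eef_pos']+Rt.apply(T[:3,3]);c['orientation']=(Rt*R.from_matrix(T[:3,:3])).as_quat()
import pickle;pickle.dump(c,open('w3.pkl','wb'));print(s['eef_pos'])
E
```

```text
[0.55208914 0.07700897 0.17081883]
```

View pics/w3.png

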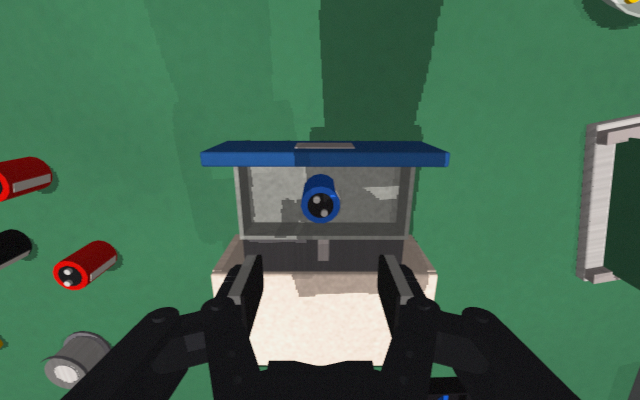

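The cap stands upright on the drawer floor, top at (321,205). Next I'll go round to the front with the fingers shut.

move_arm(plan=[-30,1,0,0,0,0,0,-35,1,0,0,0,0,0,-25,1,0,0,0,0,0,0,0,-25,0,0,0,0,0,0,-35,0,0,0,0,0,0,-35,0,0,0,0,0,0,-25,0,0,0,0,0,0,-12,0,0,0,0,0,0,0,0,0,0,0,0,0,0,0,0,0,0])

```text
time: 16.35
eef_pos: [0.4632, 0.0799, 0.0402]
tcp_rot: [0.028, 1.0, 0.0, -0.0]
contact_force: [0.4, -0.5, -0.1]
opening: 0.005
finger_force: 0.0
```

move_arm(plan=[10,0,0,0,0,0,0,8,0,0,0,0,0,0,4,0,0,0,0,0,0,2,0,0,0,0,0,0,2,0,0,0,0,0,0,2,0,0,0,0,0,0,2,0,0,0,0,0,0,2,0,0,0,0,0,0])

```text
time: 17.15
eef_pos: [0.4943, 0.08, 0.0398]
tcp_rot: [0.028, 1.0, 0.0, -0.001]
contact_force: [-4.5, -0.1, 1.0]
opening: -0.004
finger_force: 0.0
```

Contact at x = 0.494, as expected for the open drawer. I'll push in slowly.

move_arm(plan=[2,0,0,0,0,0,0,2,0,0,0,0,0,0,3,0,0,0,0,0,0,3,-1,0,0,0,0,0,3,0,0,0,0,0,0,3,0,0,0,0,0,0,3,0,0,0,0,0,0,3,0,0,0,0,0,0,3,0,0,0,0,0,0,3,-1,0,0,0,0,0,3,0,0,0,0,0,0,3,0,0,0,0,0,0])

```text
time: 18.35
eef_pos: [0.5281, 0.0777, 0.0394]
tcp_rot: [0.028, 1.0, -0.0, -0.001]
contact_force: [-6.1, -2.0, 0.9]
opening: -0.005
finger_force: 0.0
```

move_arm(plan=[3,0,0,0,0,0,0,3,0,0,0,0,0,0,3,0,0,0,0,0,0,3,-1,0,0,0,0,0,3,0,0,0,0,0,0,3,0,0,0,0,0,0,3,0,0,0,0,0,0,3,0,0,0,0,0,0,3,0,0,0,0,0,0,3,-1,0,0,0,0,0,3,0,0,0,0,0,0,3,0,0,0,0,0,0])

```text
time: 19.55
eef_pos: [0.5635, 0.0758, 0.0392]
tcp_rot: [0.028, 1.0, -0.0, -0.002]
contact_force: [-7.8, -1.6, 0.5]
opening: 0.003
finger_force: 0.0
```

move_arm(plan=[2,0,0,0,0,0,0,2,0,0,0,0,0,0,2,0,0,0,0,0,0,1,0,0,0,0,0,0,0,0,0,0,0,0,0])

```text
time: 20.05
eef_pos: [0.5709, 0.0756, 0.0392]
tcp_rot: [0.028, 1.0, -0.0, -0.002]
contact_force: [-6.2, -1.2, -0.3]
opening: 0.001
finger_force: 0.0
```

move_arm(plan=[1,0,0,0,0,0,0,1,0,0,0,0,0,0,1,0,0,0,0,0,0,1,0,0,0,0,0,0,0,0,0,0,0,0,0])

```text
time: 20.55
eef_pos: [0.5748, 0.0756, 0.0392]
tcp_rot: [0.028, 1.0, -0.0, -0.002]
contact_force: [-6.8, -1.3, 0.1]
opening: -0.001
finger_force: 0.0
```

move_arm(plan=[1,0,0,0,0,0,0,1,0,0,0,0,0,0,0,0,0,0,0,0,0])

```text
time: 20.85
eef_pos: [0.5767, 0.0757, 0.0392]
tcp_rot: [0.028, 1.0, -0.0, -0.002]
contact_force: [-6.9, -0.9, 0.9]
opening: -0.004
finger_force: 0.0
```

move_arm(plan=[1,0,0,0,0,0,0,1,0,0,0,0,0,0,0,0,0,0,0,0,0])

```text
time: 21.15
eef_pos: [0.5785, 0.0758, 0.0392]
tcp_rot: [0.028, 1.0, -0.0, -0.002]
contact_force: [-7.7, -0.3, 1.0]
opening: -0.004
finger_force: 0.0
```

move_arm(plan=[1,0,0,0,0,0,0,0,0,0,0,0,0,0])

```text
time: 21.35
eef_pos: [0.5794, 0.0759, 0.0391]
tcp_rot: [0.028, 1.0, -0.0, -0.002]
contact_force: [-7.1, -1.1, 1.1]
opening: 0.001
finger_force: 0.0
```

move_arm(plan=[1,0,0,0,0,0,0,1,0,0,0,0,0,0,0,0,0,0,0,0,0])

```text
time: 21.65
eef_pos: [0.5808, 0.076, 0.039]
tcp_rot: [0.028, 1.0, -0.0, -0.003]
contact_force: [-8.7, -0.6, 1.9]
opening: -0.004
finger_force: 0.0
```

move_arm(plan=[1,0,0,0,0,0,0,0,0,0,0,0,0,0])

```text
time: 21.85
eef_pos: [0.5811, 0.0762, 0.0388]
tcp_rot: [0.028, 1.0, 0.0, -0.004]
contact_force: [-10.5, -0.2, 2.2]
opening: 0.0
finger_force: 0.0
```

move_arm(plan=[1,0,0,0,0,0,0,0,0,0,0,0,0,0])

```text
time: 22.05
eef_pos: [0.5813, 0.0763, 0.0386]
tcp_rot: [0.028, 1.0, -0.0, -0.005]
contact_force: [-12.7, -0.1, 3.8]
opening: -0.001
finger_force: 0.0
```

Bottomed at 0.581 with 12.7 N. I'll ease off.

move_arm(plan=[-4,0,0,0,0,0,0,-4,0,0,0,0,0,0,-4,0,0,0,0,0,0,-4,0,0,0,0,0,0,-4,0,0,0,0,0,0,-4,0,0,0,0,0,0,-5,0,0,0,0,0,0,-10,0,0,0,0,0,0,-30,0,0,0,0,0,0,-45,0,0,0,0,0,0,-20,0,0,0,0,0,0,0,0,40,0,0,0,0])

```text
time: 23.25
eef_pos: [0.4422, 0.0765, 0.0742]
tcp_rot: [0.028, 1.0, 0.0, -0.008]
contact_force: [0.5, 0.2, -0.9]
opening: 0.0
finger_force: 0.0
```

move_arm(plan=[0,0,45,0,0,0,0,0,0,45,0,0,0,0,0,0,45,0,0,0,0,0,0,20,0,0,0,0,0,0,0,0,0,0,0,0,0,0,0,0,0,0,0,0,0,0,0,0,0,0,0,0,0,0,0,0,0,0,0,0,0,0,0])

```text
time: 24.15
eef_pos: [0.4502, 0.076, 0.2334]
tcp_rot: [0.028, 1.0, 0.0, -0.001]
contact_force: [-0.1, -0.7, -0.2]
opening: 0.002
finger_force: 0.0
```

```bash
python3 - <<'E'
from h import *
w=snap('wrist','w4.png');d=snap('scene','s4.png');t=snap('top','t4.png')
b=cv2.resize(d['color'][100:300,280:480,::-1],(400,400));a=cv2.resize(t['color'][95:215,215:335,::-1],(400,400))
cv2.imwrite('pics/m4.png',np.hstack([a,b]))
E
```

```text
(no output)
```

View pics/m4.png

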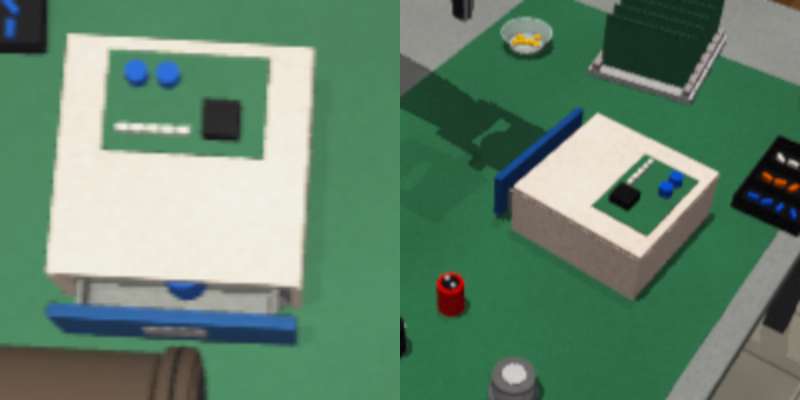

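The drawer is back at its latched position, and the cap's blue rim shows behind the panel at (185,290), as an upright cap should. Handing in.

```bash
python3 -c "
from plant import order
print(order.sign_off())"
```

```text
the job is handed in; nothing more can be done
None
```

The job is handed in at about 24 s: the drawer sprang open, the blue capacitor went in upright, and the drawer was pushed shut and looked latched in the last pictures; pushing force readings peaked at 13.5 N (limit 18 N), and no verdict came back.

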